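# Weigh two tins of ink against each other and lift off the fuller one

### The arm

A 6-joint arm with a two-finger parallel gripper is mounted at the origin on a cart in front of the work surface, level with it; the furniture and walls round the work are solid. World frame = base frame: x ahead of the robot, y to its left, z up, the work surface at z = 0. Lengths are in m, angles in rad, forces in N, time in s.
With the tool pointing down it reaches from about 0.225 to 0.875 m from the base axis. Payload 3.4 kg.
Tool frame: the origin (TCP) lies at the very end of the fingers, on their centre line; the grasp point (between the pads) lies 19 mm behind it; z points along the fingers, x is the direction in which the jaws open and shut, and the axes are right-handed (so a half turn about z gives the same grasp; the last joint's range is limited). The gripper opens to 85 mm and grips with 20 to 120 N. Pads are 22 mm wide; open, the fingers measure 114 mm over their backs; the gripper's body (76 mm by 85 mm) begins 54 mm behind the grasp point. The pads swing forward as they close: fully open they stand 13 mm farther back than shut.
Start: joints at [1.178, 0.276, 1.505, -0, 1.361, -0.121], TCP at [0.154, 0.554, 0.231] pointing down, gripper open.
Joint ranges: [-2.89, 2.89], [-0.75, 2.08], [0.22, 2.7], [-1.18, 4.32], [0.11, 2.71], [-2.7, 2.7]. Speed limits (rad/s): [2.57, 2.57, 3.14, 3.14, 3.14, 3.14].

### API

Orientations are given as a unit quaternion [w, x, y, z].
In Python, from rig import manip gives the robot as it stands.
- The arm moves only by the tool carry_out, never from a script. Its argument "series" is a list of rows, each a list of 2 entries, a list of its own where there are three numbers: the shift along the tool's x, y, z in mm, then the turn about the tool's z in degrees. A call has 1 to 10 rows; each row shifts and turns the pose as measured when the row begins, along the tool's axes as they then stand; what a row does not reach is not made up. A row lasts 1/12 s, in which the tool goes at most 41.7 mm and 7.16 degrees, less where a joint would pass 70% of its speed; a pose out of reach is approached as far as the arm can. A call is refused whole if a number of a shift passes 41.7 or a number of a turn 7.16, either way. A call with a gripper value outside its range is refused whole. "fingers" is the finger opening in mm, from 0 to 85.4, set as the call begins (left out, the last holds). The fingers move at their own pace and stop on an object; "squeeze" is the grip in N (left out, the last holds). Time passes only in rows, so rows that do not move let the fingers close. It gives the time, the measured TCP pose, the force and the opening at its end, in the units of the state.
- manip.get_state(): the state, without advancing time (a new reading comes with each control period).
- manip.get_image(name): name is "scene" or "top" or "wrist"; returns a dict with "frame" (480x640x3 uint8, blue, green, red), "K" (3x3 intrinsics, pixels), "k1" (the pictures are not rectified: a ray, as slopes to the right and down, at radius r is drawn at 1 + k1 r^2 times it, then the intrinsics apply), "rvec" (rotation vector, rad) and "tvec" (3), from world to camera coordinates, as OpenCV has them; the wrist camera has in their place "mount" (4x4, takes a point from camera to tool coordinates, whose origin is the TCP and whose axes are the tool frame's). Camera axes: x right, y down, z forward; pixel columns grow to the right and rows downward; lengths in m; the calibration is good to about 2 mm. A picture is of the moment at which its call begins: read the wrist's pose just before it. There is no depth.
- manip.sign_off(): hands the job in, once; it reports no verdict.
The state is a dict: "clock": time; "qpos": joint angles; "qd": joint speeds; "effort": joint torques, N m; "position": TCP position; "ee_rot": TCP orientation; "contact_force": force on the tool from outside, world axes, zero at the start; "moment": the same for the moment, N m; "width": finger opening in m.
Only numpy, scipy, OpenCV 4.12 (cv2) and the standard library are available. Lean on these libraries where they do the work, as an engineer would, in place of code of your own. Each camera call takes 0.05 s, during which the arm holds its last target. There are 200 camera calls.

### The job

Two look-alike tins of ink stand on the pans of the locked balance: find out which one still holds more ink by pressing the arrest lever right down so that the beam swings free and comes to rest on its heavier side, with nothing touching the pans or tins. Raise the lever fully home again, so that the beam is locked level, before you touch any tin; then lift the heavier tin about 12 cm above its pan, upright, and finish while still holding it there, steady and level, in the gripper. Leave the lighter tin standing on its pan and the other things on the bench where they are.

Things in the scene. Friction and masses are not known exactly. Their poses are not given: they have to be found in the camera images.
- balance: two-pan counter balance, fixed to the bench: grey base 130 x 340 x 26 mm, origin on the bench under its centre, x to the rear (away from the lever), y along the beam to its left, z up. A white reading plate 70 mm wide stands at its centre up to 153 mm above the bench, just behind the black pointer. The pans ride on parallel links, so they rise and sink but stay level
- pan_left_top (a point): centre of the upper face of the left pan (balance +y side): flat steel disc, 116 mm across, 112 mm above the bench and 125 mm from the beam's pivot when the beam is level
- pan_right_top (a point): centre of the upper face of the right pan (balance -y side), made like the left one
- beam (a joint): tilt of the beam, rad: 0 level, positive with the left pan up and the right pan down; stops at -0.06 and +0.06 (each pan then 7.5 mm up or down). The tins differ by 60 g or more, so the free beam goes over to a stop within about a second
- arrest (a joint): angle of the arrest lever, rad: 0 = lever raised fully home, beam locked level by two cams; 0.85 = lever pressed right down, beam fully free. The axis lies level along the balance's y. The lever stays where it is left; moving it takes about 2 to 4 N at the grip; within 0.1 rad of home the cams are past dead centre and lock
- lever_grip (a point): centre of the black flat-sided grip at the end of the arrest lever, in front of the balance: 14 mm thick along the balance's y, 36 mm long, 22 mm deep. It runs on an arc of radius 110 mm about the arrest axis: 120 mm above the bench when the lever is home, 31 mm when it is right down. A 7 mm steel rod runs from it back to the axis
- arrest_axis (a point): centre of the lever's axis, 56 mm above the bench in the middle of the balance
- tin_a_mid (a point): centre (25 mm above its underside) of one ink tin standing on a pan: off-white with blue and purple splashes and a yellow band, pale metal lid, 71 mm across, 49 mm high, upright, under 0.5 kg; its z axis points up
- tin_b_mid (a point): centre (25 mm above its underside) of the other ink tin, which looks just the same and has the same size, on the other pan; its z axis points up
- scraper: bystander: razor scraper with wooden handle, 150 x 45 x 13 mm, lying flat; origin at its underside centre, x along it
- marker: bystander: marker pen, 135 mm long along y, 16 mm thick, lying on the bench; origin at its underside centre
- ink_tube: bystander: aluminium ink tube, 144 x 48 x 33 mm, lying; origin at its underside centre, x along it towards the cap
- bulldog_clip: bystander: black bulldog clip, 26 x 50 x 35 mm; origin at its underside centre
There are look-alikes about, which are no part of the job. Leave any orange or turquoise look-alike of the part that bears tin_b_mid alone. What is shaped like the part that bears tin_a_mid but orange is not meant.

How it is judged:
On the way, in this order (a step that is already met when the one before it is completed fails the run):
1. the lever is pressed right down and the beam has come to rest at a stop, with nothing touching the beam, pans or tins (value of joint arrest above 0.7 rad and (value of joint beam above 0.045 rad or value of joint beam below -0.045 rad) and velocity of joint beam between -0.05 and 0.05 rad/s and contact force between each of the fingers, the arm and beam below 0.3 N and contact force between each of the fingers, the arm and tin_a below 0.3 N and contact force between each of the fingers, the arm and tin_b below 0.3 N), for 0.4 s.
2. the lever is fully home again and the beam locked level, both tins still standing on their pans (value of joint arrest below 0.1 rad and value of joint beam between -0.015 and 0.015 rad and contact force between each of tin_a, tin_b and beam above 1 N), for 0.3 s.
At the end, for the whole second after the job is handed in: Heavier tin in the fingers, 80 to 180 mm above pan level, touching nothing else, upright within 0.10 rad, still (20 mm/s, 0.15 rad/s); lever home (under 0.10 rad), beam level within 0.015 rad; the other (lighter, under 3.6 N) upright on its pan, within 20 mm of its start, untouched (value of joint arrest below 0.1 rad and value of joint beam between -0.015 and 0.015 rad and ((z of tin_a_mid in the frame of balance between 0.217 and 0.317 m and angle between tin_a_mid's own z axis and vertical below 0.1 rad and linear speed of tin_a below 0.02 m/s and angular speed of tin_a below 0.15 rad/s and contact force between tin_a and the fingers above 2 N and contact force between tin_a and balance below 0.1 N and contact force between each of tin_a, the fingers and tin_b below 0.1 N and contact force between tin_b and beam between 1 and 3.6 N and distance of tin_b from where it was at the start of the episode below 0.02 m and angle between tin_b's own z axis and vertical below 0.08 rad) or (z of tin_b_mid in the frame of balance between 0.217 and 0.317 m and angle between tin_b_mid's own z axis and vertical below 0.1 rad and linear speed of tin_b below 0.02 m/s and angular speed of tin_b below 0.15 rad/s and contact force between tin_b and the fingers above 2 N and contact force between tin_b and balance below 0.1 N and contact force between each of tin_b, the fingers and tin_a below 0.1 N and contact force between tin_a and beam between 1 and 3.6 N and distance of tin_a from where it was at the start of the episode below 0.02 m and angle between tin_a's own z axis and vertical below 0.08 rad))); the arm keeps its last pose, push and grip.
It fails at once if a tin is touched while the lever is not home (the knife edges suffer) (value of joint arrest above 0.15 rad and (contact force between any of the fingers, the arm and tin_a above 0.5 N or contact force between any of the fingers, the arm and tin_b above 0.5 N)).
It fails at once if a tin is tipped (angle between any of tin_a, tin_b's own z axis and vertical above 0.35 rad).
It fails at once if both tins are moved off their places (distance of each of tin_a, tin_b from where it was at the start of the episode above 0.04 m).
It fails at once if a bystander is disturbed (distance of any of scraper, marker, ink_tube, bulldog_clip from where it was at the start of the episode above 0.02 m).
It also fails if it takes over 58 s, if anything falls off the work surface, if the arm or the gripper's body presses on something with over 40 N, if the wrist force passes 120 N, or if a joint passes its speed limit or range.

## Working session

There is one attempt and no reset: what is moved stays moved. The work goes in short steps, Python scripts to look and compute and a tool call to move; the robot and the scene stay as the last step left them, time stands still between calls to the robot, and variables do not carry over. Pictures are saved under pics/ and viewed, about 8 in all and at most 12, crops included, and the job is handed in when it is done.

Besides the shell and the picture viewer there is one more tool, called after "Call:" as name(argument=value, ...) on one line, values as JSON. carry_out: Moves the arm, as the interface text tells. Its arguments: {"type":"object","properties":{"series":{"type":"array","items":{"type":"array"}},"fingers":{"type":"number"},"squeeze":{"type":"number"}},"required":["series"]}

```bash
mkdir -p pics
cat > h.py <<'E'
import numpy as np, cv2
from rig import manip
from scipy.spatial.transform import Rotation as R
def cam(im):
    if 'mount' in im:
        s=manip.get_state(); q=s['ee_rot']; T=np.eye(4); T[:3,:3]=R.from_quat([q[1],q[2],q[3],q[0]]).as_matrix(); T[:3,3]=s['position']
        M=T@np.array(im['mount']); return M[:3,:3],M[:3,3]
    Rm=cv2.Rodrigues(np.array(im['rvec'],float))[0]; return Rm.T,-Rm.T@np.array(im['tvec'],float).ravel()
def ray(im,u,v):
    K=np.array(im['K']); x=np.array([(u-K[0,2])/K[0,0],(v-K[1,2])/K[1,1]]); y=x.copy()
    for _ in range(20): y=x/(1+im['k1']*(y@y))
    Rw,c=cam(im); return c,Rw@np.array([y[0],y[1],1])
def onz(im,u,v,z):
    c,d=ray(im,u,v); return c+d*(z-c[2])/d[2]
def proj(im,P):
    Rw,c=cam(im); p=Rw.T@(np.array(P)-c); y=p[:2]/p[2]; y=y*(1+im['k1']*(y@y)); K=np.array(im['K']); return y[0]*K[0,0]+K[0,2],y[1]*K[1,1]+K[1,2]
E
python3 - <<'E'
from h import *
import pickle
for n in('scene','top'):
    im=manip.get_image(n); cv2.imwrite(f'pics/{n}0.png',im['frame']); pickle.dump(im,open(n+'.pkl','wb'))
    print(n,cam(im)[1],im['K'],im['k1'])
print(manip.get_state())
E
```

```text
scene [ 4.26571920e-04 -3.89347167e-01  8.43012213e-01] [[453.77245815   0.         324.51517933]
 [  0.         453.77245815 244.46768539]
 [  0.           0.           1.        ]] -0.04060803800815345
top [0.45410659 0.1190157  1.01374209] [[440.81382061   0.         315.55625472]
 [  0.         440.81382061 235.2408517 ]
 [  0.           0.           1.        ]] -0.036906585813390715
{'clock': 0.1, 'qpos': array([ 1.17800505e+00,  2.76532449e-01,  1.50599020e+00,  1.96735103e-05,
        1.36068963e+00, -1.21022078e-01]), 'qd': array([ 9.10476888e-04, -3.76358538e-05, -4.11866531e-03, -1.58746740e-03,
        9.04657643e-04,  1.10854489e-05]), 'effort': array([ 1.03085131e-03, -4.17699265e+01, -2.46402615e+01, -3.42425055e-04,
        5.65402501e-03, -1.84079695e-06]), 'position': array([0.15418506, 0.55346754, 0.23053232]), 'ee_rot': array([ 4.00025981e-04,  7.96379072e-01,  6.04797253e-01, -7.04178308e-04]), 'contact_force': array([0.02564781, 0.27281388, 0.05301484]), 'moment': array([-0.04005569, -0.0290851 ,  0.04482364]), 'width': 0.08537035471039882}
```

View pics/scene0.png

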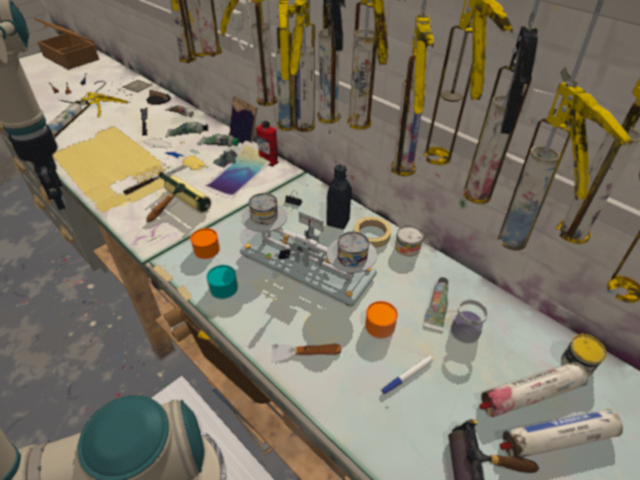

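View pics/top0.png

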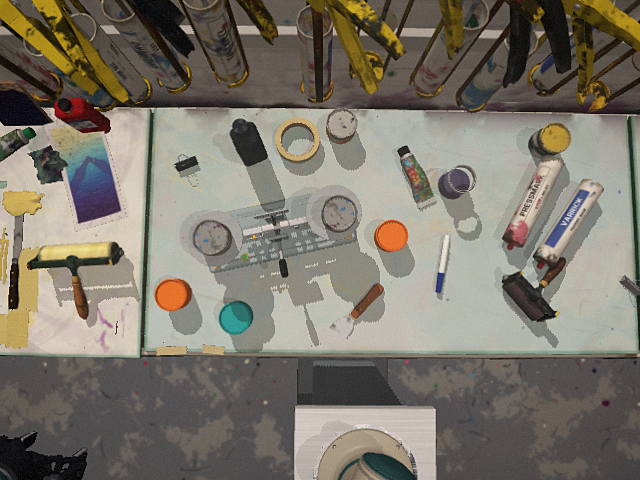

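The top view shows the balance tins at (213,237) and (340,213) and the lever grip at (283,268). These could be mistaken for the tins: orange at (173,294) and (391,235), turquoise at (236,317), and an off-balance splashed tin at (341,125). I choose the two on the pans and will check them in a close crop.

Run:
```python
from h import *
import pickle
im=pickle.load(open('top.pkl','rb')); f=im['frame']
c=f[170:310,170:390]; cv2.imwrite('pics/crop1.png',cv2.resize(c,None,fx=3.6,fy=3.6,interpolation=cv2.INTER_CUBIC))
# black grip
m=(f.max(2)<45).astype(np.uint8); m[:250]=0;m[300:]=0;m[:,:260]=0;m[:,310:]=0
n,l,s,ce=cv2.connectedComponentsWithStats(m); print(s[1:],ce[1:])
L=onz(im,213,237,.161);Rr=onz(im,340,213,.161); print(L,Rr,np.linalg.norm(L-Rr))
mid=(L+Rr)/2; y=(L-Rr)/np.linalg.norm(L-Rr); x=np.array([y[1],-y[0],0])
print('mid',mid,'x',x,np.degrees(np.arctan2(x[1],x[0])))
g=onz(im,283,268,.131); print('grip',g,(g-mid)@x,(g-mid)@y)
```

```text
[[279 259   9  18 103]] [[283.13592233 267.82524272]]
[0.52141521 0.31537492 0.161     ] [0.57071831 0.06887645 0.161     ] 0.2513807664240072
mid [0.54606676 0.19212568 0.161     ] x [0.98057806 0.1961292  0.        ] 11.310695749456173
grip [0.46300238 0.18048784 0.131     ] -0.08373362540701447 0.00487953501025057
```

View pics/crop1.png

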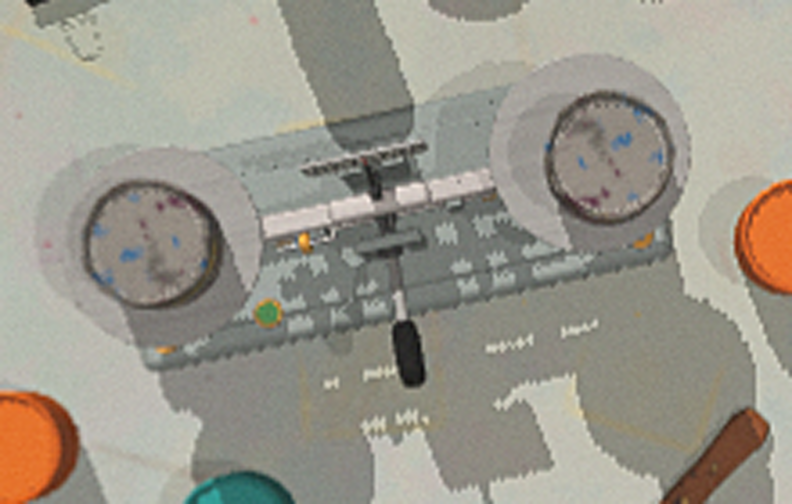

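The crop confirms it: two splashed, pale-lidded tins sit on the pans, 251 mm apart (250 expected). The balance x-axis lies at about 11.3°, and the grip is roughly on the centreline.

```bash
cat >> h.py <<'E'
def plan(P,xdir,step=36.,tstep=7.):
    "print rows to go to TCP P with tool x at world angle xdir (deg), tool down"
    s=manip.get_state(); q=s['ee_rot']; Rm=R.from_quat([q[1],q[2],q[3],q[0]]).as_matrix(); p=np.array(s['position'])
    a=np.degrees(np.arctan2(Rm[1,0],Rm[0,0])); d=(xdir-a+180)%360-180
    n=int(np.ceil(max(np.linalg.norm(P-p)*1000/step,abs(d)/tstep,1))); out=[]
    D=(np.array(P)-p)*1000/n; Rc=R.from_matrix(Rm)
    for i in range(n):
        out.append([np.round(Rc.inv().apply(D),1).tolist(),round(-d/n,2)]); Rc=Rc*R.from_euler('z',-d/n,degrees=True)
    print('at',p.round(4),'ang',a.round(2),'z',Rm[:,2].round(4),'F',np.round(s['contact_force'],1),'w',s['width'],'t',s['clock']); print(out)
E
python3 -c "
from h import *
plan([.448,.177,.231],101.3)"
```

```text
at [0.1542 0.5535 0.2305] ang 74.43 z [-6.0e-04 -1.5e-03 -1.0e+00] F [0.  0.3 0.1] w 0.08537035471039882 t 0.1
[[[-20.3, 27.4, -0.0], np.float64(-1.92)], [[-21.2, 26.7, -0.0], np.float64(-1.92)], [[-22.1, 26.0, -0.0], np.float64(-1.92)], [[-22.9, 25.3, -0.0], np.float64(-1.92)], [[-23.8, 24.5, -0.0], np.float64(-1.92)], [[-24.6, 23.7, -0.0], np.float64(-1.92)], [[-25.3, 22.8, -0.0], np.float64(-1.92)], [[-26.1, 22.0, -0.0], np.float64(-1.92)], [[-26.8, 21.1, -0.0], np.float64(-1.92)], [[-27.5, 20.2, -0.0], np.float64(-1.92)], [[-28.2, 19.2, -0.0], np.float64(-1.92)], [[-28.8, 18.3, -0.0], np.float64(-1.92)], [[-29.4, 17.3, -0.0], np.float64(-1.92)], [[-30.0, 16.3, -0.0], np.float64(-1.92)]]
```

Call:
carry_out(series=[[[-20,27,0],-2],[[-21,27,0],-2],[[-22,26,0],-2],[[-23,25,0],-2],[[-24,24,0],-2],[[-25,24,0],-2],[[-25,23,0],-2],[[-26,22,0],-2],[[-27,21,0],-2],[[-28,20,0],-2]])

```text
clock: 0.93
position: [0.3696, 0.2807, 0.225]
ee_rot: [-0.002, 0.668, 0.744, -0.004]
contact_force: [1.3, 0.2, -0.2]
width: 0.0851
```

```bash
python3 -c "
from h import *
plan([.448,.177,.231],101.3)"
```

```text
at [0.3696 0.2807 0.225 ] ang 96.18 z [-0.0076 -0.0037 -1.    ] F [ 1.3  0.2 -0.2] w 0.08510069481470041 t 0.9333
[[[-27.9, 16.7, -1.6], np.float64(-1.28)], [[-28.3, 16.1, -1.6], np.float64(-1.28)], [[-28.6, 15.4, -1.6], np.float64(-1.28)], [[-28.9, 14.8, -1.6], np.float64(-1.28)]]
```

Call:
carry_out(series=[[[-28,17,-3],-1.3],[[-28,16,-2],-1.3],[[-28,16,-2],-1.3],[[-28,15,-2],-1.3],[[0,0,0],0],[[0,0,0],0]])

```text
clock: 1.43
position: [0.4549, 0.1669, 0.2319]
ee_rot: [-0.001, 0.635, 0.773, -0.006]
contact_force: [-0.1, 0.2, 0.1]
width: 0.0851
```

```bash
python3 -c "
from h import *
im=manip.get_image('wrist'); cv2.imwrite('pics/w1.png',im['frame'])
import pickle; 
plan([.448,.177,.231],101.3)
print(im['mount'])
print('expect grip',proj(im,[.4583,.1746,.12]))
f=im['frame'];m=(f.max(2)<45).astype(np.uint8);n,l,s,c=cv2.connectedComponentsWithStats(m)
for i in range(1,n):
  if s[i,4]>150: print(s[i],c[i],onz(im,*c[i],.125))
"
```

```text
at [0.455  0.167  0.2319] ang 101.26 z [-0.0084 -0.0083 -0.9999] F [ 0.6  0.6 -0.4] w 0.08565474107035966 t 1.4833
[[[11.2, -4.9, 0.9], np.float64(-0.04)]]
[[ 9.99999037e-01  1.38224867e-03  1.26486315e-04 -2.99486559e-04]
 [-1.36527626e-03  9.63087820e-01  2.69183928e-01 -6.76305691e-02]
 [ 2.50261696e-04 -2.69183841e-01  9.63088779e-01 -1.42846952e-01]
 [ 0.00000000e+00  0.00000000e+00  0.00000000e+00  1.00000000e+00]]
expect grip (np.float64(331.1798796574435), np.float64(248.08041186796123))
[ 328  230   23   54 1094] [339.14076782 256.53107861] [0.46129787 0.18014563 0.125     ]
[    0   311   640   169 51699] [321.22683224 426.99056075] [0.58460056 0.19376524 0.125     ]
```

View pics/w1.png

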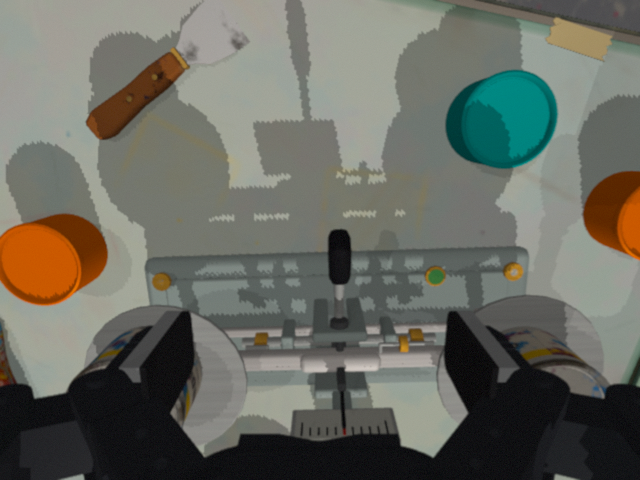

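The wrist view shows the black grip at (339,257), upright in the image, so the yaw is right. It lies at (0.461, 0.180), which agrees with the top view. Both tins are on the pans and clear of the lever, so I'll descend to the grip.

```bash
python3 -c "
from h import *
plan([.461,.180,.101],101.3)"
```

```text
at [0.455  0.167  0.2319] ang 101.26 z [-0.0084 -0.0083 -0.9999] F [ 0.6  0.6 -0.4] w 0.08565474107035966 t 1.4833
[[[3.1, 2.4, 32.7], np.float64(-0.01)], [[3.1, 2.4, 32.7], np.float64(-0.01)], [[3.1, 2.4, 32.7], np.float64(-0.01)], [[3.1, 2.4, 32.7], np.float64(-0.01)]]
```

Call:
carry_out(series=[[[6,4,5],0],[[6,4,5],0],[[0,0,25],0],[[0,0,25],0],[[0,0,25],0],[[0,0,25],0],[[0,0,15],0],[[0,0,0],0]], fingers=50)

```text
clock: 2.15
position: [0.4554, 0.193, 0.1002]
ee_rot: [-0.002, 0.629, 0.777, -0.003]
contact_force: [0.3, -0.1, 0.8]
width: 0.0502
```

```bash
python3 -c "
from h import *
plan([.461,.180,.101],101.3)
im=manip.get_image('wrist'); f=im['frame'];m=(f.max(2)<45).astype(np.uint8);n,l,s,c=cv2.connectedComponentsWithStats(m)
for i in range(1,n):
  if s[i,4]>150: print(s[i],c[i],onz(im,*c[i],.125))
"
```

```text
at [0.4554 0.193  0.1002] ang 101.98 z [-0.0071 -0.0027 -1.    ] F [ 0.3 -0.1  0.8] w 0.05021583995304518 t 2.15
[[[-13.9, 2.8, -0.8], np.float64(0.68)]]
[    0   299   640   181 60136] [323.30211521 416.60100439] [0.47971384 0.19966378 0.125     ]
```

Call:
carry_out(series=[[[-8,2,0],0.6],[[-5,1,0],0],[[0,0,0],0],[[0,0,0],0]])

```text
clock: 2.53
position: [0.4636, 0.1831, 0.1042]
ee_rot: [-0.0, 0.632, 0.775, -0.001]
contact_force: [0.2, -0.7, -0.1]
width: 0.0501
```

```bash
python3 -c "
from h import *
plan([.461,.180,.101],101.3)
im=manip.get_image('wrist'); cv2.imwrite('pics/w2.png',im['frame'])
"
```

```text
at [0.4636 0.1831 0.1042] ang 101.57 z [-7.e-04 -8.e-04 -1.e+00] F [ 0.2 -0.7 -0.1] w 0.050058246375664014 t 2.5333
[[[-2.5, -3.1, 3.2], np.float64(0.27)]]
```

View pics/w2.png

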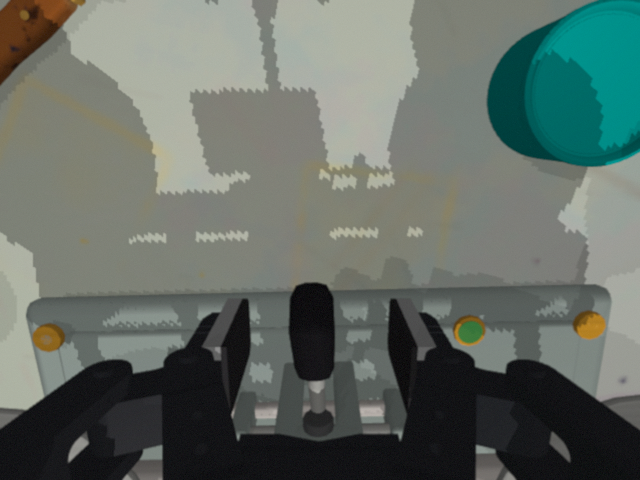

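The grip, at (312,330), is centred between the pads. I'll make a small correction and close.

Call:
carry_out(series=[[[-1,-2,2],0],[[0,0,0],0],[[0,0,0],0],[[0,0,0],0],[[0,0,0],0],[[0,0,0],0]], fingers=0, squeeze=30)

```text
clock: 3.08
position: [0.4632, 0.1811, 0.104]
ee_rot: [0.002, 0.632, 0.775, 0.001]
contact_force: [0.8, -1.1, -0.3]
width: 0.0134
```

Run:
```python
from h import *
plan([.461,.180,.101],101.3)
s=manip.get_state();p=np.array(s['position'])
# arc rows: grasp radius 110, from +.621 to -.229 rad
a=np.linspace(.621,-.26,15); X=110*np.cos(a); Z=110*np.sin(a)
print([(round(-x,1),round(-z,1)) for x,z in zip(np.diff(X),np.diff(Z))], 'tool y,z')
```

```text
at [0.4632 0.1811 0.104 ] ang 101.67 z [ 4.4e-03 -5.0e-04 -1.0e+00] F [ 0.8 -1.1 -0.3] w 0.013387010540123893 t 3.0833
[[[-0.6, -2.4, 2.9], np.float64(0.37)]]
[(np.float64(-3.8), np.float64(5.8)), (np.float64(-3.5), np.float64(6.0)), (np.float64(-3.1), np.float64(6.2)), (np.float64(-2.7), np.float64(6.4)), (np.float64(-2.3), np.float64(6.5)), (np.float64(-1.9), np.float64(6.7)), (np.float64(-1.5), np.float64(6.8)), (np.float64(-1.0), np.float64(6.8)), (np.float64(-0.6), np.float64(6.9)), (np.float64(-0.2), np.float64(6.9)), (np.float64(0.3), np.float64(6.9)), (np.float64(0.7), np.float64(6.9)), (np.float64(1.1), np.float64(6.8)), (np.float64(1.6), np.float64(6.7))] tool y,z
```

Call:
carry_out(series=[[[0,-4,6],0],[[0,-3.5,6],0],[[0,-3,6],0],[[0,-2.5,6.5],0],[[0,-2,6.5],0],[[0,-2,6.5],0],[[0,-1.5,7],0],[[0,-1,7],0]])

```text
clock: 3.75
position: [0.445, 0.1768, 0.0579]
ee_rot: [0.005, 0.629, 0.777, 0.003]
contact_force: [-2.3, -1.2, 4.4]
width: 0.0136
```

```bash
python3 -c "
from h import *
plan([.4443,.1767,.015],101.3,7)"
```

```text
at [0.445  0.1768 0.0579] ang 102.06 z [ 0.0126 -0.0013 -0.9999] F [-2.3 -1.2  4.4] w 0.01357932133091709 t 3.75
[[[0.0, -0.2, 6.1], np.float64(0.11)], [[0.0, -0.2, 6.1], np.float64(0.11)], [[0.0, -0.2, 6.1], np.float64(0.11)], [[0.0, -0.2, 6.1], np.float64(0.11)], [[0.0, -0.2, 6.1], np.float64(0.11)], [[0.0, -0.2, 6.1], np.float64(0.11)], [[0.0, -0.2, 6.1], np.float64(0.11)]]
```

Call:
carry_out(series=[[[0,-0.5,7],0],[[0,0,7],0],[[0,0,7],0],[[0,0.5,7],0],[[0,1,7],0],[[0,1,7],0],[[0,1,6],0],[[0,0.5,4],0]])

```text
clock: 4.42
position: [0.4474, 0.1773, 0.008]
ee_rot: [0.005, 0.628, 0.778, 0.002]
contact_force: [-14.9, -3.3, 54.1]
width: 0.0138
```

```bash
python3 -c "
from h import *
plan([.4443,.1767,.015],101.3,7)"
```

```text
at [0.4474 0.1773 0.008 ] ang 102.23 z [ 0.011  -0.0026 -0.9999] F [-14.9  -3.3  54.1] w 0.013766067889064941 t 4.4167
[[[0.0, -1.5, -3.5], np.float64(0.47)], [[-0.0, -1.5, -3.5], np.float64(0.47)]]
```

The lever is at its stop, with 54 N on the wrist. I'll ease off slightly and let the beam settle.

Call:
carry_out(series=[[[0,-0.5,-2],0],[[0,0,0],0],[[0,0,0],0],[[0,0,0],0],[[0,0,0],0],[[0,0,0],0],[[0,0,0],0],[[0,0,0],0],[[0,0,0],0],[[0,0,0],0]])

```text
clock: 5.25
position: [0.4473, 0.1773, 0.0084]
ee_rot: [0.005, 0.628, 0.778, 0.002]
contact_force: [-1.7, -1.3, 4.9]
width: 0.0137
```

Call:
carry_out(series=[[[0,0,0],0],[[0,0,0],0],[[0,0,0],0],[[0,0,0],0],[[0,0,0],0],[[0,0,0],0],[[0,0,0],0],[[0,0,0],0],[[0,0,0],0],[[0,0,0],0]])

```text
clock: 6.08
position: [0.4473, 0.1773, 0.0084]
ee_rot: [0.005, 0.628, 0.778, 0.002]
contact_force: [-3.3, -0.3, 5.3]
width: 0.0131
```

Run:
```python
from h import *
import pickle
plan([.4443,.1767,.015],101.3,7)
im=manip.get_image('scene'); o=pickle.load(open('scene.pkl','rb'))
a=cv2.resize(o['frame'][180:310,230:390],None,fx=2.4,fy=2.4,interpolation=cv2.INTER_CUBIC)
b=cv2.resize(im['frame'][180:310,230:390],None,fx=2.4,fy=2.4,interpolation=cv2.INTER_CUBIC)
cv2.imwrite('pics/cmp.png',np.hstack([a,b])); cv2.imwrite('pics/full.png',im['frame'])
def ph(c):
    x0,x1,y0,y1=c; g=lambda f:np.float32(cv2.cvtColor(f[y0:y1,x0:x1],cv2.COLOR_BGR2GRAY)); return cv2.phaseCorrelate(g(o['frame']),g(im['frame']),cv2.createHanningWindow((x1-x0,y1-y0),cv2.CV_32F))
print('left',ph((240,288,185,240)),'right',ph((328,380,225,280)))
t=pickle.load(open('top.pkl','rb')); n=manip.get_image('top')
print([np.array(proj(o,P+np.array([0,0,.0075])))-proj(o,P) for P in (np.array([.521,.315,.14]),np.array([.571,.069,.14]))])
```

```text
at [0.4473 0.1773 0.0084] ang 102.23 z [ 0.0101 -0.0025 -0.9999] F [-3.3 -0.3  5.3] w 0.013084771845526243 t 6.0833
[[[-0.0, -1.5, -3.3], np.float64(0.46)], [[-0.0, -1.5, -3.3], np.float64(0.46)]]
left ((-0.28961366818890255, -1.5288617381731378), 0.5084461573097441) right ((-0.37753206172275355, 1.9815173242548063), 0.82314570568226)
[array([-0.24061453, -2.39638432]), array([ 0.18792988, -2.42817285])]
```

View pics/cmp.png

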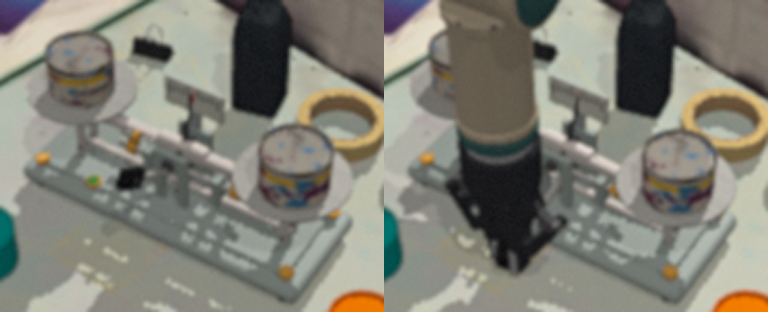

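The right tin has sunk 2.0 px (2.4 px is full travel) and the left has risen. A quick check confirms how far the beam went over, now on the tin only.

Run:
```python
from h import *
import pickle
o=pickle.load(open('scene.pkl','rb'));im=manip.get_image('scene')
g=lambda f:np.float32(cv2.cvtColor(f,cv2.COLOR_BGR2GRAY))
A,B=g(o['frame']),g(im['frame'])
W=np.float32([[1,0,0],[0,1,0]])
for n,(x0,x1,y0,y1) in dict(rtin=(338,369,233,265),base=(345,362,296,300),rknob=(340,352,285,299)).items():
    M=W.copy()
    try:
        cc,M=cv2.findTransformECC(A[y0:y1,x0:x1],B,np.float32([[1,0,x0],[0,1,y0]]),cv2.MOTION_TRANSLATION,(3,200,1e-5)); print(n,M[0,2]-x0,M[1,2]-y0,cc)
    except Exception as e: print(n,e)
im=manip.get_image('wrist'); cv2.imwrite('pics/w3.png',im['frame'])
```

```text
rtin -0.3781128 2.242691 0.98837852701366
base 1.6170654 -2.7414856 0.9336649220675116
rknob 0.2272644 -0.76519775 0.961978498843473
```

View pics/w3.png

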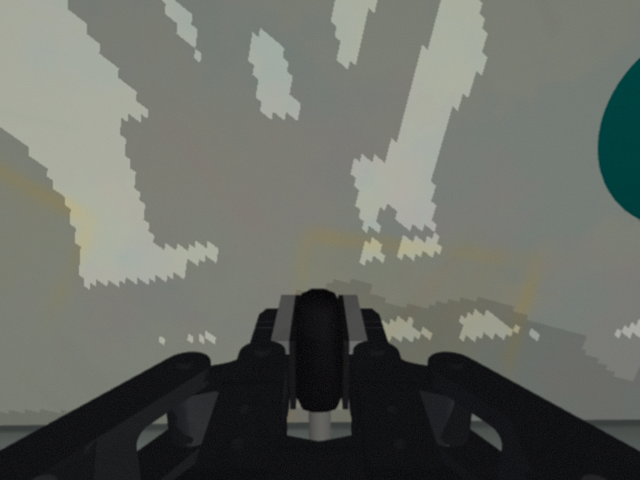

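The tin-only match gives 2.24 px down, so the beam is at its stop and the right tin is heavier. The wrist view shows the grip still held at (318,350). I'll raise the lever along the same arc.

Call:
carry_out(series=[[[0,-1.5,-6.5],0],[[0,-1,-7],0],[[0,-0.5,-7],0],[[0,0,-7],0],[[0,0,-7],0],[[0,0.5,-7],0],[[0,1,-7],0],[[0,1.5,-6.5],0],[[0,2,-6.5],0],[[0,2.5,-6.5],0]])

```text
clock: 7.12
position: [0.4519, 0.1784, 0.0793]
ee_rot: [0.004, 0.628, 0.778, 0.002]
contact_force: [3.7, 0.4, -7.5]
width: 0.0136
```

```bash
python3 -c "
from h import *
plan([.4632,.1811,.104],101.5,7)"
```

```text
at [0.4519 0.1784 0.0793] ang 102.22 z [ 0.0092 -0.0027 -1.    ] F [ 3.7  0.4 -7.5] w 0.013611778985982485 t 7.1167
[[[0.0, 3.0, -6.1], np.float64(0.18)], [[0.0, 3.0, -6.1], np.float64(0.18)], [[0.0, 3.0, -6.1], np.float64(0.18)], [[0.1, 3.0, -6.1], np.float64(0.18)]]
```

Call:
carry_out(series=[[[0,2.5,-6],0],[[0,3,-6],0],[[0,3.5,-6],0],[[0,3.5,-6],0],[[0,2,-4],0],[[0,2,-3],0],[[0,0,0],0]])

```text
clock: 7.7
position: [0.4631, 0.1811, 0.1051]
ee_rot: [-0.001, 0.628, 0.778, -0.005]
contact_force: [-0.1, -1.3, 7.4]
width: 0.0136
```

```bash
python3 -c "
from h import *
plan([.4632,.1811,.104],101.5,7)"
```

```text
at [0.4631 0.1811 0.1051] ang 102.16 z [-0.0078 -0.0056 -1.    ] F [-0.1 -1.3  7.4] w 0.013588217560723488 t 7.7
[[[0.0, 0.1, 1.1], np.float64(0.66)]]
```

Call:
carry_out(series=[[[0,2,-4],0],[[0,2,-4],0],[[0,2,-4],0]])

```text
clock: 7.95
position: [0.4627, 0.1809, 0.1076]
ee_rot: [-0.007, 0.628, 0.778, -0.012]
contact_force: [4.7, 1.1, -28.4]
width: 0.0135
```

Call:
carry_out(series=[[[0,0,0],0],[[0,0,0],0],[[0,0,0],0],[[0,0,0],0],[[0,0,0],0]])

```text
clock: 8.37
position: [0.4627, 0.1809, 0.1075]
ee_rot: [-0.007, 0.628, 0.778, -0.012]
contact_force: [1.7, -0.7, -13.2]
width: 0.0135
```

```bash
cat > ecc.py <<'E'
from h import *
import pickle
o=pickle.load(open('scene.pkl','rb'));im=manip.get_image('scene')
g=lambda f:np.float32(cv2.cvtColor(f,cv2.COLOR_BGR2GRAY))
A,B=g(o['frame']),g(im['frame'])
for n,(x0,x1,y0,y1) in dict(rtin=(338,369,233,265),ltin=(249,278,194,222),grip=(277,291,247,261)).items():
    try:
        cc,M=cv2.findTransformECC(A[y0:y1,x0:x1],B,np.float32([[1,0,x0],[0,1,y0]]),cv2.MOTION_TRANSLATION,(3,200,1e-5)); print(n,M[0,2]-x0,M[1,2]-y0,cc)
    except Exception as e: print(n,'fail')
E
python3 ecc.py; python3 -c "
from h import *
plan([.4632,.1811,.104],101.5,7)"
```

```text
rtin -0.06387329 -0.10609436 0.9915334769532477
ltin 0.27119446 -0.647583 0.5301863586449577
grip -3.9550781 0.29353333 0.4594514154359151
at [0.4627 0.1809 0.1075] ang 102.14 z [-0.0265 -0.0097 -0.9996] F [  3.1  -0.  -12.9] w 0.01319654742430714 t 8.4167
[[[0.1, 0.6, 3.5], np.float64(0.64)]]
```

The lever hit its stop (28 N) and the right tin is back at its start height. I'll release and retreat upward.

Call:
carry_out(series=[[[0,-0.3,1.5],0],[[0,0,0],0],[[0,0,0],0]])

```text
clock: 8.67
position: [0.4627, 0.1809, 0.1075]
ee_rot: [-0.007, 0.628, 0.778, -0.011]
contact_force: [2.3, -0.9, -13.1]
width: 0.0133
```

Call:
carry_out(series=[[[0,0,0],0],[[0,0,0],0],[[0,0,0],0],[[0,0,0],0],[[0,0,-15],0],[[0,0,-30],0],[[0,0,-30],0],[[0,0,-30],0],[[0,0,-15],0],[[0,0,0],0]], fingers=50)

```text
clock: 9.5
position: [0.4656, 0.1826, 0.2391]
ee_rot: [-0.006, 0.63, 0.776, -0.009]
contact_force: [-0.5, 0.1, -0.1]
width: 0.0501
```

```bash
python3 ecc.py; python3 -c "
from h import *
plan([.55,.066,.235],101.3)
im=manip.get_image('wrist'); cv2.imwrite('pics/w4.png',im['frame'])
f=im['frame'];m=(f.max(2)<45).astype(np.uint8);n,l,s,c=cv2.connectedComponentsWithStats(m)
for i in range(1,n):
  if s[i,4]>150: print(s[i],c[i],onz(im,*c[i],.125))"
```

```text
rtin -0.07287598 0.016555786 0.992235721199214
ltin -0.8603821 0.5356903 0.4129499678991709
grip -0.19857788 -0.49996948 0.9820621343280294
at [0.4651 0.1825 0.238 ] ang 101.83 z [-0.0221 -0.007  -0.9997] F [ 1.1 -0.3  0.1] w 0.050175375817293165 t 9.55
[[[-26.3, 11.8, 0.4], np.float64(0.11)], [[-26.3, 11.9, 0.4], np.float64(0.11)], [[-26.2, 11.9, 0.4], np.float64(0.11)], [[-26.2, 12.0, 0.4], np.float64(0.11)], [[-26.2, 12.0, 0.4], np.float64(0.11)]]
[ 307  211   22   55 1082] [317.3909427  238.06839187] [0.46051076 0.18001297 0.125     ]
[    0   299   640   181 56233] [328.0636459  421.70271904] [0.58769613 0.21435576 0.125     ]
[603 311  37  87 242] [621.41735537 354.14049587] [0.49624477 0.39425364 0.125     ]
```

The grip was re-measured at (0.4605, 0.180), its home position, and the right tin is unmoved. I'll go to a viewpoint just short of the right tin with the fingers fully open.

```bash
python3 -c "
from h import *
plan([.527,.075,.237],101.3)"
```

```text
at [0.464  0.1822 0.2361] ang 101.84 z [-0.0257 -0.0079 -0.9996] F [-0.3 -0.6 -0.3] w 0.05024050905341405 t 9.6
[[[-29.5, 9.9, -0.4], np.float64(0.13)], [[-29.4, 10.0, -0.4], np.float64(0.13)], [[-29.4, 10.0, -0.4], np.float64(0.13)], [[-29.4, 10.1, -0.4], np.float64(0.13)]]
```

Call:
carry_out(series=[[[-25,9,-1],0.2],[[-25,9,-1],0.2],[[-25,9,-1],0.2],[[-20,6,-1],0],[[-10,3,0],0],[[0,0,0],0],[[0,0,0],0]], fingers=85)

```text
clock: 10.18
position: [0.5148, 0.0839, 0.2279]
ee_rot: [-0.016, 0.634, 0.773, -0.018]
contact_force: [-0.2, 0.1, -0.0]
width: 0.0851
```

Run:
```python
from h import *
im=manip.get_image('wrist'); f=im['frame']; g=proj(im,[.5707,.0689,.161]); print(g)
cv2.circle(f,tuple(int(v) for v in g),3,(0,0,255),-1); 
th=np.linspace(0,2*np.pi,60); 
for a in th: cv2.circle(f,tuple(int(v) for v in proj(im,[.5707+.0355*np.cos(a),.0689+.0355*np.sin(a),.161])),1,(0,0,255),-1)
cv2.imwrite('pics/w5.png',f)
plan([.5707,.0689,.235],101.3)
```

```text
(np.float64(271.7558740603732), np.float64(358.17964078166244))
at [0.5146 0.0841 0.2278] ang 101.35 z [-0.0473 -0.0074 -0.9989] F [-0.7 -0.4  0.4] w 0.08491552978912871 t 10.2333
[[[-13.0, 25.8, -4.9], np.float64(0.03)], [[-12.9, 25.8, -4.9], np.float64(0.03)]]
```

View pics/w5.png

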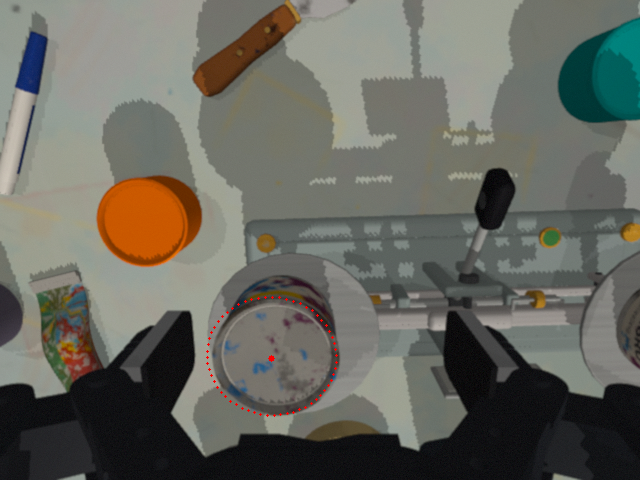

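The lid centre is at (276,358), about 2 mm to +y of the earlier estimate, and it is the splashed tin on the right pan. The tool has drifted to a 0.047 rad tilt, so I'll use gentler rows.

Call:
carry_out(series=[[[-5,10,-2],0],[[-6,12,-2],0],[[-6,12,-2],0],[[-4,9,-2],0],[[-2,5,0],0],[[0,0,0],0],[[0,0,0],0],[[0,0,0],0]])

```text
clock: 10.9
position: [0.5674, 0.0769, 0.2326]
ee_rot: [-0.018, 0.63, 0.776, -0.018]
contact_force: [-0.8, -0.8, -0.3]
width: 0.0851
```

```bash
python3 -c "
from h import *
plan([.570,.071,.2],101.3,15)"
```

```text
at [0.5674 0.0769 0.2326] ang 101.79 z [-0.0506 -0.0047 -0.9987] F [-0.8 -0.8 -0.3] w 0.08507380110752288 t 10.9
[[[-2.2, 1.0, 10.8], np.float64(0.16)], [[-2.1, 1.0, 10.8], np.float64(0.16)], [[-2.1, 1.0, 10.8], np.float64(0.16)]]
```

Call:
carry_out(series=[[[-3,0,2],0.2],[[-3,1,6],0.2],[[0,1,10],0],[[0,1,10],0],[[0,0,5],0],[[0,0,0],0],[[0,0,0],0]])

```text
clock: 11.48
position: [0.5669, 0.0713, 0.195]
ee_rot: [-0.02, 0.633, 0.773, -0.019]
contact_force: [-0.3, 0.7, -0.3]
width: 0.0849
```

Run:
```python
from h import *
plan([.570,.071,.118],101.3,15)
im=manip.get_image('wrist'); f=im['frame']
for c in([.5707,.071],):
  for a in np.linspace(0,2*np.pi,60): cv2.circle(f,tuple(int(v) for v in proj(im,[c[0]+.0355*np.cos(a),c[1]+.0355*np.sin(a),.161])),1,(0,0,255),-1)
cv2.imwrite('pics/w6.png',f)
```

```text
at [0.5669 0.0713 0.195 ] ang 101.38 z [-0.0544 -0.0045 -0.9985] F [-0.3  0.7 -0.3] w 0.08488185270305772 t 11.4833
[[[-0.2, 1.2, 12.8], np.float64(0.01)], [[-0.2, 1.2, 12.8], np.float64(0.01)], [[-0.2, 1.2, 12.8], np.float64(0.01)], [[-0.2, 1.2, 12.8], np.float64(0.01)], [[-0.2, 1.2, 12.8], np.float64(0.01)], [[-0.2, 1.2, 12.8], np.float64(0.01)]]
```

View pics/w6.png

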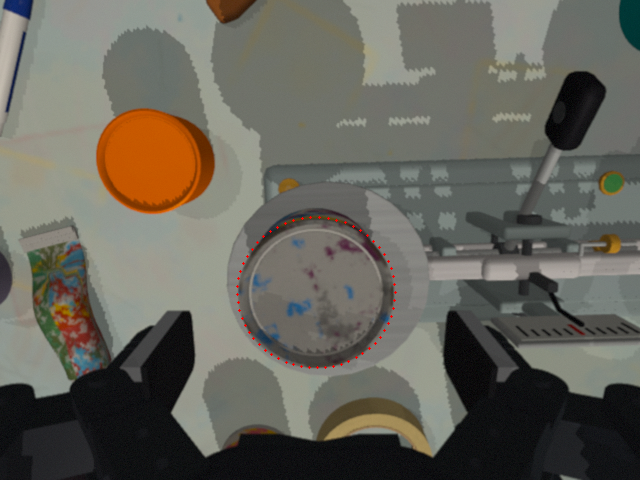

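The tin lid at (317,291) matches the drawn circle and sits midway between the finger tips at (192) and (446). I'll descend.

Call:
carry_out(series=[[[0,1,8],0],[[0,1,12],0],[[0,1,12],0],[[0,1,12],0],[[0,1,12],0],[[0,1,10],0],[[0,0,4],0],[[0,0,0],0],[[0,0,0],0]])

```text
clock: 12.28
position: [0.5715, 0.0726, 0.1217]
ee_rot: [-0.017, 0.633, 0.774, -0.017]
contact_force: [-0.1, 0.5, 1.1]
width: 0.0848
```

```bash
python3 -c "
from h import *
plan([.570,.071,.118],101.3,15)"
```

```text
at [0.5715 0.0726 0.1217] ang 101.4 z [-0.0485 -0.0043 -0.9988] F [-0.1  0.5  1.1] w 0.0847871417191344 t 12.2833
[[[-1.3, -1.6, 3.8], np.float64(0.1)]]
```

Call:
carry_out(series=[[[-1,-1,2],0],[[0,0,0],0],[[0,0,0],0],[[0,0,0],0],[[0,0,0],0],[[0,0,0],0],[[0,0,0],0],[[0,0,0],0]], fingers=60, squeeze=40)

```text
clock: 12.95
position: [0.5713, 0.071, 0.1213]
ee_rot: [-0.016, 0.633, 0.774, -0.016]
contact_force: [-0.2, 0.2, -1.2]
width: 0.0672
```

Call:
carry_out(series=[[[0,0,-3],0],[[0,0,-5],0],[[0,0,-8],0],[[0,0,-10],0],[[0,0,-5],0],[[0,0,0],0]])

```text
clock: 13.45
position: [0.5717, 0.0714, 0.1536]
ee_rot: [-0.018, 0.633, 0.774, -0.017]
contact_force: [-0.2, -0.1, -4.2]
width: 0.0676
```

```bash
python3 ecc.py; python3 -c "
from h import *
plan([.570,.071,.24],101.3,15)"
```

```text
rtin fail
ltin -0.07324219 0.4042511 0.9609461613258709
grip -0.1739502 -0.50483704 0.9818060056594563
at [0.5717 0.0714 0.1534] ang 101.4 z [-0.0492 -0.0045 -0.9988] F [ 0.1  0.6 -4.7] w 0.06787124617223206 t 13.5
[[[0.1, -1.0, -14.4], np.float64(0.02)], [[0.1, -1.0, -14.4], np.float64(0.02)], [[0.1, -1.0, -14.4], np.float64(0.02)], [[0.1, -1.0, -14.4], np.float64(0.02)], [[0.1, -1.0, -14.4], np.float64(0.02)], [[0.1, -1.0, -14.4], np.float64(0.02)]]
```

The load is about 4.5 N, which fits the heavier tin. I'll lift on to about 120 mm.

Call:
carry_out(series=[[[0,-1,-8],0],[[0,-1,-12],0],[[0,-1,-14],0],[[0,-1,-14],0],[[0,-1,-14],0],[[0,-1,-12],0],[[0,0,-8],0],[[0,0,-4],0],[[0,0,0],0],[[0,0,0],0]])

```text
clock: 14.33
position: [0.5675, 0.0704, 0.2447]
ee_rot: [-0.02, 0.633, 0.774, -0.019]
contact_force: [0.7, -0.5, -4.5]
width: 0.0676
```

Call:
carry_out(series=[[[0,0,0],0],[[0,0,0],0],[[0,0,0],0],[[0,0,0],0],[[0,0,0],0],[[0,0,0],0]])

```text
clock: 14.83
position: [0.5657, 0.0704, 0.2411]
ee_rot: [-0.022, 0.633, 0.773, -0.021]
contact_force: [0.4, -0.8, -3.9]
width: 0.0672
```

```bash
python3 ecc.py; python3 -c "
from h import *
import pickle
plan([.570,.071,.241],101.3,15)
f=pickle.load(open('scene.pkl','rb'))
im=manip.get_image('scene'); cv2.imwrite('pics/s9.png',cv2.resize(im['frame'][150:320,220:430],None,fx=3.5,fy=3.5,interpolation=cv2.INTER_CUBIC))"
```

```text
rtin fail
ltin -0.12805176 0.57159424 0.959491172376076
grip 0.0178833 -0.49700928 0.9853500741498464
at [0.5656 0.0705 0.2411] ang 101.39 z [-0.0612 -0.0044 -0.9981] F [-0.1 -0.3 -4.5] w 0.06731340308794823 t 14.8833
[[[-0.3, 4.4, -0.1], np.float64(0.09)]]
```

View pics/s9.png

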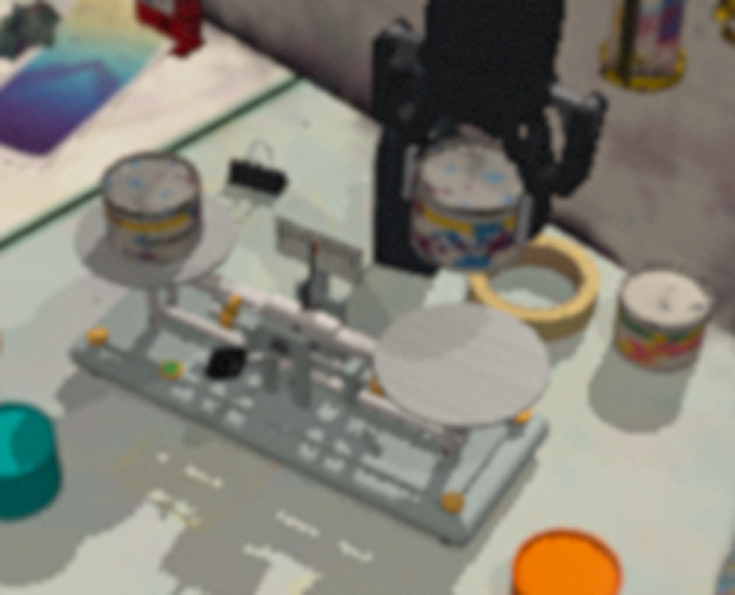

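The heavier tin is held upright above its pan, the left tin is on its pan and the lever is up. The left-tin match reads 0.5 px low, so I'll check that against static patches before handing in.

Run:
```python
from h import *
import pickle
g=lambda f:np.float32(cv2.cvtColor(f,cv2.COLOR_BGR2GRAY))
def run(cam,P,O):
  o=pickle.load(open(cam+'.pkl','rb')); im=manip.get_image(cam); A,B=g(o['frame']),g(im['frame'])
  for n,(x0,x1,y0,y1) in P.items():
    try:
        cc,M=cv2.findTransformECC(A[y0:y1,x0:x1],B,np.float32([[1,0,x0],[0,1,y0]]),cv2.MOTION_TRANSLATION,(3,300,1e-6)); print(cam,n,round(float(M[0,2]-x0),2),round(float(M[1,2]-y0),2),round(cc,3))
    except Exception as e: print(n,'fail')
run('scene',dict(ltin=(247,280,194,225),ltinlow=(249,278,206,224),lpanL=(240,252,208,226),lpanfront=(246,280,214,236),rpanR=(364,378,240,262),rpanfront=(326,362,258,276),clip=(284,304,192,208),plate=(297,326,210,232),basefront=(330,370,270,304),teal=(205,240,264,300),lbase=(238,262,242,262)),0)
s=[manip.get_state() for _ in range(1)][0]; print(s['position'],s['qd'].round(4))
```

```text
scene ltin -0.06 0.53 0.983
scene ltinlow -0.17 0.33 0.948
scene lpanL 0.34 -0.28 0.985
scene lpanfront -0.14 0.24 0.98
scene rpanR -5.81 -2.76 0.426
rpanfront fail
scene clip 0.18 0.15 0.995
scene plate -0.24 -0.18 0.988
scene basefront -0.17 0.3 0.977
scene teal -0.01 -0.11 0.99
scene lbase 0.07 -0.41 0.981
[0.56582902 0.07044143 0.24139884] [ 0.0007 -0.0018 -0.0036  0.0003 -0.0006 -0.0014]
```

Static patches scatter by up to about 0.4 px. The left tin and pan shifts (0.2–0.5 px) are at most slightly above that, so the beam reads level and the lever is home. The arm is still, so I'll hand in.

```bash
python3 -c "
from rig import manip
print(manip.sign_off())"
```

```text
the job is handed in; nothing more can be done
None
```

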